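# Work the card carrier past the dispenser column into its loading nest

### The arm

A 6-joint arm with a two-finger parallel gripper is mounted at the origin on the work surface. World frame = base frame: x ahead of the robot, y to its left, z up, the work surface at z = 0. Lengths are in mm, angles in rad, forces in N, time in s.
With the tool pointing down it reaches from about 275 to 975 mm from the base axis. Payload 8.4 kg.
Tool frame: the origin (TCP) lies at the very end of the fingers, on their centre line; the grasp point (between the pads) lies 19 mm behind it; z points along the fingers, y is the direction in which the jaws open and shut (so a half turn about z gives the same grasp; the last joint's range is limited). The gripper opens to 92 mm and grips with 3 to 60 N. Pads are 20 mm wide; open, the fingers measure 128 mm over their backs; the gripper's body (75 mm by 189 mm) begins 69 mm behind the grasp point.
Start: joints at [-1.342, 0.353, 1.633, -0, 1.155, -0.002], TCP at [142.971, -608.43, 186.183] pointing down, gripper open.
Joint ranges: [-2.63, 2.63], [-0.92, 2.1], [0.06, 2.66], [-1.3, 4.44], [0, 2.69], [-3.02, 3.02]. Speed limits (rad/s): [2.22, 2.22, 2.79, 3.14, 3.14, 3.14].

### API

Orientations are given as [roll, pitch, yaw] about the fixed x, y, z axes, in that order (R = Rz(yaw) Ry(pitch) Rx(roll)).
In Python, from station import manip gives the robot as it stands.
- The arm moves only by the tool step_arm, never from a script. Its argument "motion" is a list of rows, each a list of 3 entries, a list of its own where there are three numbers: the shift along the tool's x, y, z in mm, then the turn, a rotation vector about the tool's x, y, z in degrees, then the closure, from 0 (fully open) to 1 (shut). In form: [[[tx, ty, tz], [ax, ay, az], grip], ...]. A call has 1 to 20 rows; each row is the pose to reach, as a shift and turn from the pose commanded when the call began, along the tool's axes at that moment; what a row does not reach only later rows make up. A row lasts 1/8 s, in which the tool goes at most 62.5 mm and 10.7 degrees, less where a joint would pass 70% of its speed; a pose out of reach is approached as far as the arm can. A call with a gripper value outside its range is refused whole. The fingers move at their own pace and stop on an object; "squeeze" is the grip in N (left out, the last holds). Time passes only in rows, so rows that repeat a pose let the fingers close. It gives the time, the measured TCP pose, the force and the opening at its end, in the units of the state.
- manip.state(): the state, without advancing time (a new reading comes with each control period).
- manip.capture(name): name is "scene" or "side" or "wrist"; returns a dict with "frame" (480x640x3 uint8, blue, green, red), "z_map" (480x640 float32, mm along the optical axis (not along the pixel's ray), 0 where there is no reading), "fov_y" (degrees; the focal length in pixels is half the picture's height over the tangent of half this angle, whatever the lens; pixels are square), "cx", "cy" (the principal point, pixels), "dist" ([k1, k2, p1, p2, k3] as OpenCV has them; the pictures are not rectified), "cam_to_world" (4x4, takes a point from camera to world coordinates). Camera axes: x right, y up, looking along -z (the intrinsics and any distortion apply to the point x, -y, -z); pixel columns grow to the right and rows downward; lengths in mm; the calibration is good to about 2 mm. A picture is of the moment at which its call begins.
- manip.close_job(): hands the job in, once; it reports no verdict.
The state is a dict: "time_s": time; "joint_positions": joint angles; "joint_velocities": joint speeds; "joint_torque": joint torques, N m; "tcp_pos": TCP position; "tool_rot": TCP orientation; "wrist_force": force on the tool from outside, world axes, zero at the start; "ft_torque": the same for the moment, N m; "gripper_width": opening from 0.0 (shut) to 1.0 (fully open).
Only numpy, scipy, OpenCV 4.12 (cv2) and the standard library are available. Lean on these libraries where they do the work, as an engineer would, in place of code of your own. Each camera call takes 0.05 s, during which the arm holds its last target. There are 200 camera calls.

### The job

Load the long dark card carrier for dispensing: pushing it gently with the fingertips, one end and then the other, slide its right-hand end in behind the dispenser's column and swing the left-hand end in after it, so that it lies in the nest between the two white end blocks, flat against the aluminium fence along its whole length. Keep it lying on the bench all the way, never squeezing or lifting it; do not knock the dispenser, and leave the amber bottle, the screwdriver and the jar around it where they are.

Things in the scene. Friction and masses are not known exactly. Their poses are not given: they have to be found in the camera images.
- carrier: Card carrier: a plain dark anodised aluminium bar, white card let into its top, 240 mm long, 44 wide, 20 high, about 0.45 kg, lying loose on the bench in front of the nest and left of the column. Origin: centre of its underside. Its own y runs along its length (at the start roughly to the robot's left), x across it (away from the robot), z up.
- carrier_left (a point): Middle of the carrier's left-hand end face (the +y end), 10 mm above its underside.
- carrier_right (a point): Middle of the carrier's right-hand end face (the -y end), 10 mm above its underside. This is the end that goes in first, behind the column.
- nest: Loading nest, fixed on the bench: an aluminium extrusion fence 330 mm long, 30 high, 30 thick, with a white end block at each end, open towards the robot; its floor is level with the bench. Origin: bench level, on the fence's front face, midway along. x points away from the robot, square into the fence (which fills x = 0 to 0.03); y runs left along the fence.
- bay (a point): Where the carrier's underside centre comes when loaded: 22 mm in front of the fence face, midway between the end blocks. The blocks' inner faces are 135 mm to either side (the bay is 270 mm long, 30 mm more than the carrier); each block is 30 mm long, 24 high and stands 40 mm out from the fence. Axes as the nest's. A black sensor, to 47 mm height, sits on the fence 50 mm left of it.
- dispenser: Dispenser stand, fixed: upright steel column 25 mm in diameter, 287 mm tall, in front of the nest near its right end (its axis 42 to 57 mm in from the right block; 62 to 68 mm between fence face and column). Origin: column axis at bench level; axes parallel to the nest's. Grey foot 14 mm high on the robot's side and to the right: x -0.055 to 0.010, y -0.045 to 0.0125.
- needle (a point): Tip of the dispenser's needle, 65 mm above the bench and 56 mm behind the column axis (over the nest). It hangs from an arm that reaches from the column over the nest at 198 to 232 mm height, out to 68 mm behind the column axis, at most 38 mm broad, with a micrometer on top up to 301 mm high.
- reagent: Bystander: small amber bottle with black cap, 38 mm in diameter, 75 mm tall, standing to the right of the dispenser's foot, on the robot's side. Origin: centre of its underside.
- driver: Bystander: screwdriver with black handle, 160 mm long, lying beyond the left-hand end of the nest. Origin: underside, along its length.
- jar: Bystander: clear jar with white lid, 52 mm in diameter, 60 mm tall, standing behind the fence. Origin: centre of its underside.
There are look-alikes about, which are no part of the job. Of the things shaped like the carrier, the aluminium one is meant.

How it is judged (in metres and radians):
On the way:
1. the carrier's right-hand end is behind the column, the carrier still at an angle (y of carrier_right in the frame of dispenser below -0.005 m and x of carrier_right in the frame of dispenser above 0.012 m and angle between the y axis of carrier and the y axis of nest, either way round above 0.04 rad), for 0.1 s.
At the end, for the whole second after the job is handed in: The carrier lies flat and at rest on the nest's floor between the two end blocks, each of its ends within 5 mm of touching the fence (x of carrier_left in the frame of nest between -0.027 and -0.018 m and x of carrier_right in the frame of nest between -0.027 and -0.018 m and y of carrier in the frame of nest between -0.018 and 0.018 m and height (world z) of carrier below 0.003 m and angle between carrier's own z axis and vertical below 0.03 rad and linear speed of carrier below 0.01 m/s and angular speed of carrier below 0.05 rad/s).
It fails at once if the carrier is lifted off the bench or tipped up (height (world z) of carrier above 0.006 m or angle between carrier's own z axis and vertical above 0.06 rad).
It fails at once if the carrier is squeezed or shoved by the fingers with more than 50 N (contact force between the fingers and carrier above 50 N).
It fails at once if the dispenser is knocked (more than 20 N) (contact force between dispenser and anything else above 20 N).
It fails at once if the amber bottle, the screwdriver or the jar is moved more than 20 mm or the bottle or jar tipped (distance of any of reagent, driver, jar from where it was at the start of the episode above 0.02 m or angle between any of reagent, jar's own z axis and vertical above 0.35 rad).
It also fails if it takes over 72 s, if anything falls off the work surface, if the arm or the gripper's body presses on something with over 40 N, if the wrist force passes 120 N, or if a joint passes its speed limit or range.

## Working session

There is one attempt and no reset: what is moved stays moved. The work goes in short steps, Python scripts to look and compute and a tool call to move; the robot and the scene stay as the last step left them, time stands still between calls to the robot, and variables do not carry over. Pictures are saved under pics/ and viewed, about 8 in all and at most 12, crops included, and the job is handed in when it is done.

Besides the shell and the picture viewer there is one more tool, called after "Call:" as name(argument=value, ...), one argument or row to a line, values as JSON. step_arm: Moves the arm, as the interface text tells. Its arguments: {"type":"object","properties":{"motion":{"type":"array","items":{"type":"array"}},"squeeze":{"type":"number"}},"required":["motion"]}

```bash
mkdir -p pics; ls
cat > h.py <<'E'
import numpy as np, cv2
from station import manip
def cap(n):
    c=manip.capture(n); np.savez(f'{n}.npz',**c); return c
def K(c):
    f=240/np.tan(np.radians(c['fov_y'])/2)
    return np.array([[f,0,c['cx']],[0,f,c['cy']],[0,0,1]])
def ray(c,uv):
    n=cv2.undistortPoints(np.array(uv,float).reshape(-1,1,2),K(c),np.array(c['dist'],float)).reshape(-1,2)
    T=np.array(c['cam_to_world']); d=np.c_[n[:,0],-n[:,1],-np.ones(len(n))]@T[:3,:3].T
    return T[:3,3],d
def onz(c,uv,z):
    o,d=ray(c,uv); return o+d*((z-o[2])/d[:,2])[:,None]
def proj(c,P):
    T=np.array(c['cam_to_world']); p=(np.array(P,float).reshape(-1,3)-T[:3,3])@T[:3,:3]
    return cv2.projectPoints(p*[1,-1,-1],np.zeros(3),np.zeros(3),K(c),np.array(c['dist'],float))[0].reshape(-1,2)
E
python3 - <<'E'
from h import *
for n in('scene','side'):
    c=cap(n); cv2.imwrite(f'pics/{n}1.png',c['frame']); print(n,c['fov_y'],c['dist'],np.round(c['cam_to_world'],2))
print(manip.state())
E
```

```text
pics
scene 52.635098852886436 [-0.04308989  0.          0.          0.          0.        ] [[ 6.00000e-01 -4.60000e-01  6.50000e-01  1.24831e+03]
 [ 8.00000e-01  3.40000e-01 -5.00000e-01 -5.31540e+02]
 [ 1.00000e-02  8.20000e-01  5.70000e-01  6.87210e+02]
 [ 0.00000e+00  0.00000e+00  0.00000e+00  1.00000e+00]]
side 52.834466533645745 [-0.13374139  0.          0.          0.          0.        ] [[-8.9000e-01  2.7000e-01 -3.7000e-01  2.0430e+02]
 [-4.6000e-01 -4.8000e-01  7.5000e-01  6.7244e+02]
 [ 2.0000e-02  8.4000e-01  5.5000e-01  5.6387e+02]
 [ 0.0000e+00  0.0000e+00  0.0000e+00  1.0000e+00]]
{'time_s': 0.1, 'joint_positions': array([-1.34240946e+00,  3.53582994e-01,  1.63399986e+00, -5.81258207e-06,
        1.15519523e+00, -2.39108937e-03]), 'joint_velocities': array([ 0.00145019, -0.00197045, -0.00340083, -0.00066731,  0.0013416 ,
        0.00114766]), 'joint_torque': array([-8.80204334e-04, -5.94907880e+01, -3.34930050e+01,  6.98700221e-02,
        1.83470099e-02, -2.30881801e-05]), 'tcp_pos': array([ 142.86226087, -607.99737171,  185.56185378]), 'tool_rot': array([-3.14040722e+00,  2.48052153e-06,  2.30780308e-01]), 'wrist_force': array([ 0.59078321, -0.09071612, -0.1530917 ]), 'ft_torque': array([-0.04838348,  0.02785077, -0.03003072]), 'gripper_width': 0.9984908441776761}
```

View pics/scene1.png

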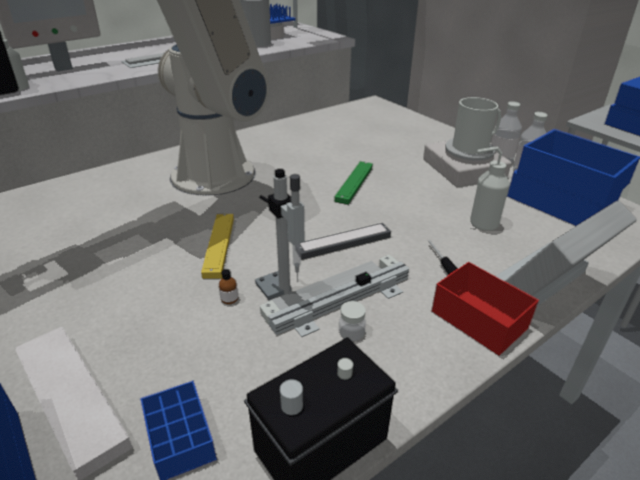

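View pics/side1.png

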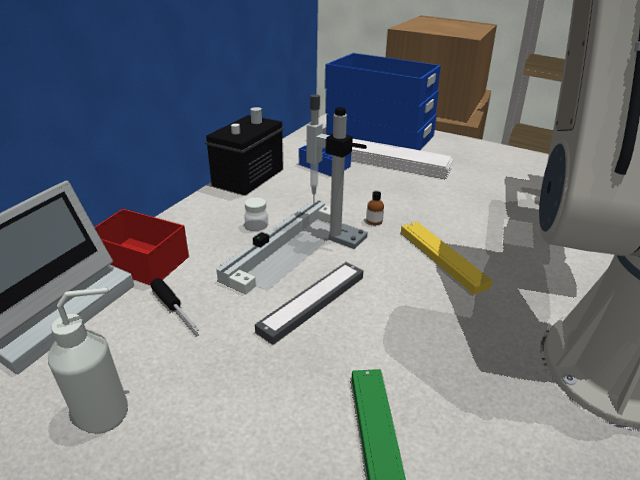

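Scene picture: the carrier candidates are the dark bar with a white card at scene (345,238) / side (310,302), the yellow bar at scene (219,245) and the green bar at scene (355,182). The dark bar fits, being dark aluminium with a card, in front of the nest and left of the column. The dispenser column is at scene (283,250), the bottle at (228,288), the jar at (352,320) and the driver at (445,258). I'll confirm in one crop.

Run:
```python
from h import *
a=cv2.imread('pics/scene1.png')[205:345,245:425]; b=cv2.imread('pics/side1.png')[190:350,205:395]
a=cv2.resize(a,None,fx=4,fy=4,interpolation=3)[:, :]; b=cv2.resize(b,None,fx=4,fy=4,interpolation=3)
cv2.imwrite('pics/cropA.png',a); cv2.imwrite('pics/cropB.png',b[:600])
```

```text
(no output)
```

View pics/cropA.png

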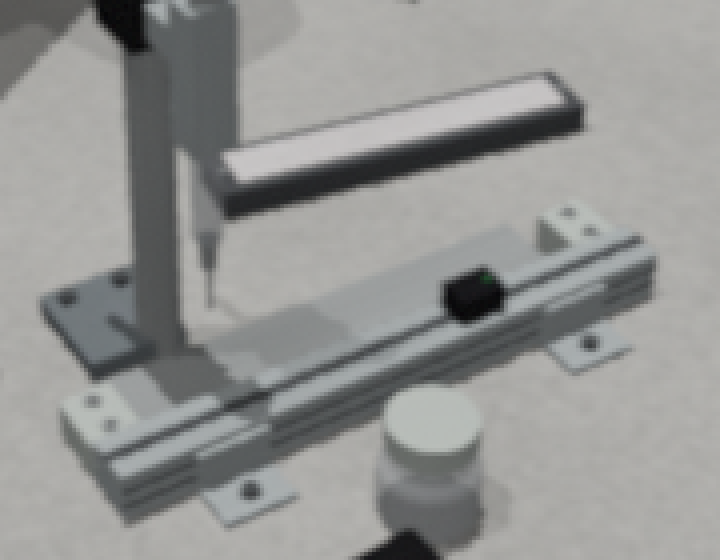

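View pics/cropB.png

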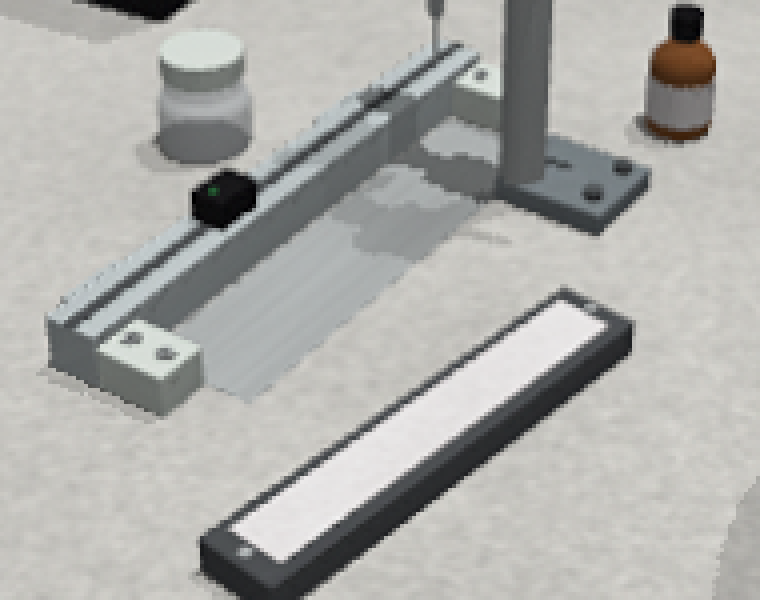

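The crops confirm it: the dark bar with the white card is the carrier. The nest is open towards the robot and the column stands at its right end. I'll measure now.

```bash
cat >> h.py <<'E'
def cloud(c):
    z=c['z_map']; v,u=np.mgrid[:480,:640]; uv=np.c_[u.ravel(),v.ravel()]
    o,d=ray(c,uv); return o+d*z.reshape(-1,1), z.ravel()>0
def card(c,zt=20):
    im=c['frame']; hsv=cv2.cvtColor(im,cv2.COLOR_BGR2HSV)
    return im
def rect(P):
    r=cv2.minAreaRect(P[:,:2].astype(np.float32)); return np.round(cv2.boxPoints(r),1).tolist(),np.round(r[0],1),np.round(r[1],1)
E
python3 - <<'E'
from h import *
A=lambda p:np.array(p,float)/4+[245,205]; B=lambda p:np.array(p,float)/4+[205,190]
for n,f,pts in(('scene',A,[(220,155),(550,70),(583,107),(228,200)]),('side',B,[(563,288),(633,325),(277,590),(200,542)])):
    c=dict(np.load(n+'.npz'))
    print(n,'carrier corners',onz(c,f(pts),20)[:,:2].round(1).tolist())
    P,ok=cloud(c)
    im=c['frame'].reshape(-1,3).astype(int)
    ctr=onz(c,f(pts),20).mean(0)
    near=ok&(np.hypot(*(P[:,:2]-ctr[:2]).T)<450)
    w=near&(np.hypot(*(P[:,:2]-ctr[:2]).T)<140)&(abs(P[:,2]-20)<4)
    m=np.zeros((480,640),np.uint8); m.ravel()[w]=255
    k,l,s,_=cv2.connectedComponentsWithStats(m); 
    uvc=f(pts).mean(0).astype(int); i=l[uvc[1],uvc[0]]
    print('carrier top',rect(P[(l==i).ravel()]),(l==i).sum())
    col=near&(P[:,2]>50)&(P[:,2]<180)
    print('tall', [ (z,np.round(np.median(P[near&(abs(P[:,2]-z)<8)],0),1).tolist(),(near&(abs(P[:,2]-z)<8)).sum()) for z in (60,90,120,150,180)])
    if n=='side': print('fence L corners z30',onz(c,B([(48,318),(85,335),(455,42),(480,55)]),30)[:,:2].round(1).tolist(),'blockL z24',onz(c,B([(100,350),(203,352),(160,383)]),24)[:,:2].round(1).tolist(),'floor corner',onz(c,B([(248,402)]),0).round(1).tolist(),'foot z14',onz(c,B([(650,170),(598,225),(500,190)]),14)[:,:2].round(1).tolist(),'bottle base',onz(c,B([(680,132)]),2).round(1).tolist())
    else: print('fence back z30',onz(c,A([(110,462),(655,258)]),30)[:,:2].round(1).tolist(),'blockL z24',onz(c,A([(537,210),(570,200)]),24)[:,:2].round(1).tolist(),'blockR z24',onz(c,A([(60,403),(115,387)]),24)[:,:2].round(1).tolist(),'foot',onz(c,A([(40,303),(95,372)]),14)[:,:2].round(1).tolist())
E
```

```text
scene carrier corners [[478.1, -10.8], [524.7, 209.5], [567.3, 197.7], [517.0, -32.2]]
carrier top ([[464.79998779296875, -17.700000762939453], [513.2999877929688, -29.200000762939453], [568.4000244140625, 202.6999969482422], [520.0, 214.1999969482422]], array([516.6,  92.5]), array([238.4,  49.8])) 1051
tall [(60, [825.1, 97.6, 59.5], np.int64(2090)), (90, [690.4, 219.1, 90.3], np.int64(514)), (120, [682.7, 218.7, 120.2], np.int64(547)), (150, [672.1, 218.3, 149.6], np.int64(404)), (180, [643.3, -119.4, 180.0], np.int64(320))]
fence back z30 [[664.4, -203.2], [707.1, 117.5]] blockL z24 [[631.7, 100.4], [635.9, 122.0]] blockR z24 [[609.5, -198.3], [615.7, -170.1]] foot [[526.4, -161.7], [590.5, -166.9]]
side carrier corners [[506.0, -22.7], [464.4, -11.7], [517.3, 216.6], [559.2, 208.6]]
carrier top ([[465.3999938964844, -17.600000381469727], [510.6000061035156, -28.100000381469727], [565.2000122070312, 206.39999389648438], [520.0, 217.0]], array([515.3,  94.4]), array([240.8,  46.4])) 2271
tall [(60, [829.9, 199.3, 59.5], np.int64(3023)), (90, [655.7, 308.6, 90.0], np.int64(1560)), (120, [640.5, 311.8, 120.7], np.int64(1675)), (150, [647.8, 277.1, 148.6], np.int64(1229)), (180, [647.0, 221.4, 179.1], np.int64(688))]
fence L corners z30 [[697.9, 127.6], [675.1, 129.6], [659.1, -199.2], [639.4, -192.6]] blockL z24 [[667.6, 129.3], [625.8, 107.5], [629.8, 135.6]] floor corner [[605.3, 103.5, 0.0]] foot z14 [[514.8, -150.7], [517.3, -88.9], [576.0, -93.8]] bottle base [[522.6, -214.2, 2.0]]
```

Run:
```python
from h import *
from scipy.optimize import least_squares
allF=[];allC=[]
for n in('scene','side'):
    c=dict(np.load(n+'.npz')); P,ok=cloud(c)
    box=lambda x0,x1,y0,y1,z0,z1: ok&(P[:,0]>x0)&(P[:,0]<x1)&(P[:,1]>y0)&(P[:,1]<y1)&(P[:,2]>z0)&(P[:,2]<z1)
    F=P[box(600,730,-215,150,28,33)]; print(n,'fence top',rect(F),len(F))
    F2=P[box(600,640,-215,150,21,26)]
    for s in(-1,1):
        q=F2[F2[:,1]*s>20] if s>0 else F2[F2[:,1]<-140]
        if len(q)>5: print('block',rect(q),len(q))
    f=P[box(600,720,-100,80,8,26)]; print('front face pts',len(f))
    C=P[box(545,625,-160,-70,30,160)]
    r=least_squares(lambda p:np.hypot(C[:,0]-p[0],C[:,1]-p[1])-12.5,[585,-115],loss='soft_l1',f_scale=2); print('column',r.x.round(1),len(C),np.abs(r.fun).mean())
    J=P[box(480,560,-270,-160,10,60)]; print('bottle',np.median(J,0).round(1),J.min(0).round(0),J.max(0).round(0),len(J))
    Ft=P[box(500,600,-175,-80,11,17)]; print('foot',rect(Ft))
```

```text
scene fence top ([[618.0999755859375, -198.89999389648438], [676.2999877929688, -204.6999969482422], [708.9000244140625, 121.4000015258789], [650.5999755859375, 127.19999694824219]], array([663.5, -38.8]), array([327.7,  58.5])) 1232
block ([[604.0999755859375, -197.60000610351562], [638.2999877929688, -202.60000610351562], [642.5999755859375, -172.6999969482422], [608.5, -167.6999969482422]], array([ 623.4, -185.2]), array([30.2, 34.5])) 159
block ([[629.7999877929688, 128.3000030517578], [630.7000122070312, 97.4000015258789], [639.4000244140625, 97.5999984741211], [638.5, 128.5]], array([634.6, 113. ]), array([ 8.7, 30.9])) 26
front face pts 472
column [ 575.8 -118.1] 621 0.8549622411059341
bottle [ 543.1 -232.6   37.5] [ 518. -247.   11.] [ 555. -160.   60.] 407
foot ([[516.2000122070312, -159.0], [585.2999877929688, -165.5], [590.5, -109.4000015258789], [521.5, -102.9000015258789]], array([ 553.4, -134.2]), array([56.4, 69.4]))
side fence top ([[643.4000244140625, -202.1999969482422], [718.5999755859375, -208.6999969482422], [747.0, 122.9000015258789], [671.9000244140625, 129.3000030517578]], array([695.2, -39.7]), array([332.8,  75.4])) 1060
block ([[615.4000244140625, -166.0], [631.9000244140625, -198.39999389648438], [648.0, -190.3000030517578], [631.5, -157.8000030517578]], array([ 631.7, -178.1]), array([18.1, 36.3])) 51
block ([[630.5, 101.0], [639.7000122070312, 100.9000015258789], [640.0999755859375, 131.39999389648438], [630.9000244140625, 131.60000610351562]], array([635.3, 116.2]), array([30.6,  9.2])) 55
front face pts 406
column [ 576.8 -118.3] 703 2.0074686366224563
bottle [ 524.5 -212.3   35.4] [ 510. -238.   10.] [ 548. -204.   60.] 344
foot ([[515.7999877929688, -155.39999389648438], [580.9000244140625, -163.0], [587.7000122070312, -105.0], [522.5999755859375, -97.4000015258789]], array([ 551.8, -130.2]), array([58.5, 65.6]))
```

```bash
cat >> h.py <<'E'
def tool(target,yaw):  # shift in current tool axes (mm), turn deg about tool z
    from scipy.spatial.transform import Rotation as R
    s=manip.state(); r=R.from_euler('xyz',s['tool_rot'])
    return r.inv().apply(np.array(target)-s['tcp_pos']).round(1), np.degrees((r.inv()*R.from_euler('xyz',[np.pi,0,yaw])).as_rotvec()).round(2)
E
python3 - <<'E'
from h import *
for n in('scene','side'):
    c=dict(np.load(n+'.npz')); P,ok=cloud(c)
    b=lambda z0,z1:ok&(P[:,0]>625)&(P[:,0]<690)&(P[:,1]>-150)&(P[:,1]<80)&(P[:,2]>z0)&(P[:,2]<z1)
    f=P[b(7,24)]
    # front edge as min x of top points (both) per y bin
    t=P[b(25,33)]
    q=np.array([[np.percentile(t[(abs(t[:,1]-y)<8),0],3),y] for y in range(-140,80,12) if (abs(t[:,1]-y)<8).sum()>5])
    print(n,'face',len(f),np.polyfit(f[:,1],f[:,0],1) if len(f) else '', 'edge',np.polyfit(q[:,1],q[:,0],1))
print(tool([425,5,100],1.472))
E
```

```text
scene face 339 [4.51179002e-02 6.89230532e+02] edge [1.01459908e-01 6.65763088e+02]
side face 475 [8.47467325e-02 6.62742825e+02] edge [8.44756710e-02 6.61887647e+02]
(array([ 414.9, -532.1,   86.2]), array([-6.000e-02, -4.000e-02, -7.112e+01]))
```

Call:
step_arm(
  motion=[
    [[50, -64, 0], [0, 0, -10], 1],
    [[100, -128, 0], [0, 0, -20], 1],
    [[150, -192, 0], [0, 0, -30], 1],
    [[200, -256, 0], [0, 0, -40], 1],
    [[250, -320, 10], [0, 0, -50], 1],
    [[300, -384, 20], [0, 0, -60], 1],
    [[350, -448, 40], [0, 0, -71], 1],
    [[415, -532, 86], [0, 0, -71], 1],
    [[415, -532, 86], [0, 0, -71], 1],
    [[415, -532, 86], [0, 0, -71], 1],
    [[415, -532, 86], [0, 0, -71], 1],
    [[415, -532, 86], [0, 0, -71], 1],
  ],
  squeeze=5,
)

```text
time_s: 1.6
tcp_pos: [425.6, 7.5, 99.1]
tool_rot: [-3.14, -0.0, 1.475]
wrist_force: [0.2, -0.4, 0.2]
gripper_width: 0.004
```

Call:
step_arm(
  motion=[
    [[0, 0, 30], [0, 0, 0], 1],
    [[0, 0, 60], [0, 0, 0], 1],
    [[0, 0, 85], [0, 0, 0], 1],
    [[0, 0, 92], [0, 0, 0], 1],
    [[0, 0, 92], [0, 0, 0], 1],
    [[0, 10, 92], [0, 0, 0], 1],
    [[0, 18, 92], [0, 0, 0], 1],
    [[0, 24, 92], [0, 0, 0], 1],
    [[0, 30, 92], [0, 0, 0], 1],
    [[0, 36, 92], [0, 0, 0], 1],
    [[0, 42, 92], [0, 0, 0], 1],
    [[0, 48, 92], [0, 0, 0], 1],
    [[0, 54, 92], [0, 0, 0], 1],
    [[0, 60, 92], [0, 0, 0], 1],
    [[0, 66, 92], [0, 0, 0], 1],
    [[0, 72, 92], [0, 0, 0], 1],
    [[0, 78, 92], [0, 0, 0], 1],
    [[0, 84, 92], [0, 0, 0], 1],
    [[0, 84, 92], [0, 0, 0], 1],
  ],
)

```text
time_s: 3.98
tcp_pos: [509.4, -4.1, 8.2]
tool_rot: [3.141, -0.0, 1.47]
wrist_force: [-0.9, -1.0, 0.6]
gripper_width: 0.004
```

```bash
cat >> h.py <<'E'
O=np.array([660.5,-40]); TH=-.095; RN=np.array([[np.cos(TH),-np.sin(TH)],[np.sin(TH),np.cos(TH)]])
toN=lambda p:(np.array(p)[...,:2]-O)@RN
toW=lambda p:O+RN@np.array(p,float)
def white(c,zt=20):
    # card: bright blob with depth-height near zt, near the nest
    P,ok=cloud(c); g=c['frame'].min(2).ravel()
    q=toN(P); m=(ok&(abs(P[:,2]-zt)<6)&(g>165)&(q[:,0]>-250)&(q[:,0]<5)&(q[:,1]<280)&(q[:,1]>-134)).astype(np.uint8).reshape(480,640)
    m=cv2.morphologyEx(m,cv2.MORPH_OPEN,np.ones((2,2)))
    k,l,s,_=cv2.connectedComponentsWithStats(m*1); i=1+s[1:,4].argmax()
    v,u=np.nonzero(l==i); p=onz(c,np.c_[u,v],zt)[:,:2]
    r=cv2.minAreaRect(toN(p).astype(np.float32)); (w,h),a=r[1],r[2]
    b=cv2.boxPoints(r); e=[b[1]-b[0],b[2]-b[1]]; e=max(e,key=np.linalg.norm); e=e/np.linalg.norm(e)*np.sign(e[1])
    phi=np.arctan2(-e[0],e[1]); ctr=np.array(r[0])
    return ctr.round(1),round(float(phi),3),np.round(r[1],1),len(u)
E
python3 - <<'E'
from h import *
for n in('scene','side'):
    print('old',n,white(dict(np.load(n+'.npz'))))
for n in('scene','side'):
    c=cap(n); print(n,white(c)); cv2.imwrite(f'pics/{n}2.png',c['frame'])
s=manip.state(); print(toN(s['tcp_pos']),s['tcp_pos'],s['wrist_force'])
E
```

```text
old scene (array([-152.8,  117.4]), -0.139, array([214.5,  28.5]), 597)
old side (array([-160.4,  121.1]), -0.141, array([214.3,  30.2]), 1358)
scene (array([-147.9,  149.8]), -0.136, array([144.8,  25.4]), 357)
side (array([-155.8,  152.5]), -0.139, array([150.8,  29.8]), 992)
[-154.59618979   21.3634402 ] [508.62737646  -4.068333     8.08973978] [-0.4254726   0.48214388 -0.0474036 ]
```

Run:
```python
import cv2,numpy as np
a=cv2.imread('pics/scene2.png')[130:330,220:440]; b=cv2.imread('pics/side2.png')[160:360,200:420]
cv2.imwrite('pics/c2.png',cv2.resize(np.hstack([a,b]),(792,360),interpolation=3))
```

```text
(no output)
```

View pics/c2.png

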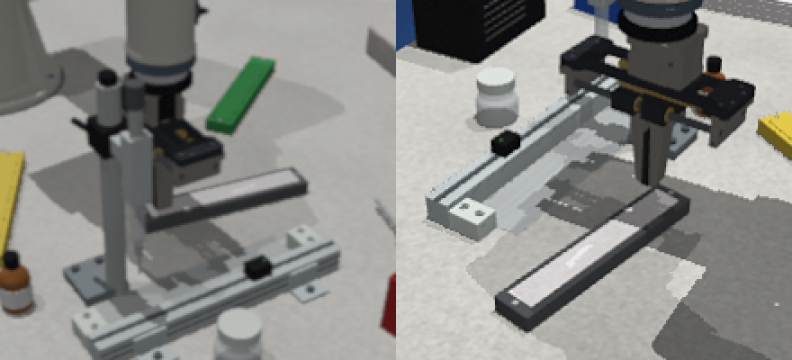

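Run:
```python
from h import *
s=manip.state(); t=s['tcp_pos']; print(s['time_s'],t,s['wrist_force'],s['joint_torque'].round(1))
for n in('scene','side'):
    c=dict(np.load(n+'.npz')); o=dict(cap(n)); print(n,proj(c,[t,t+[0,0,80]]).round(1), np.abs(np.array(c['cam_to_world'])-o['cam_to_world']).max(), np.abs(c['frame'].astype(int)-o['frame']).max(),white(o))
    im=o['frame'].copy()
    for q in([510-21,-22.7,20],[t[0],t[1],8],t+[18,0,0],t-[18,0,0]): cv2.circle(im,tuple(int(x) for x in proj(c,[q])[0]),1,(0,0,255),-1)
    u=proj(c,[t])[0].astype(int); cv2.imwrite(f'pics/z{n}.png',cv2.resize(im[u[1]-60:u[1]+50,u[0]-50:u[0]+50],(400,440),interpolation=3))
cv2.imwrite('pics/z.png',np.hstack([cv2.imread('pics/zscene.png'),cv2.imread('pics/zside.png')]))
```

```text
4.075 [508.62737646  -4.068333     8.08973978] [-0.4254726   0.48214388 -0.0474036 ] [ -0.  -52.3 -21.7   0.   -0.   -0. ]
scene [[309.9 253.1]
 [309.8 224.5]] 0.0 28 (array([-147.9,  149.8]), -0.136, array([144.8,  25.4]), 352)
side [[340.1 271.6]
 [341.8 236.5]] 0.0 93 (array([-155.8,  152.5]), -0.139, array([150.8,  29.8]), 989)
```

View pics/z.png

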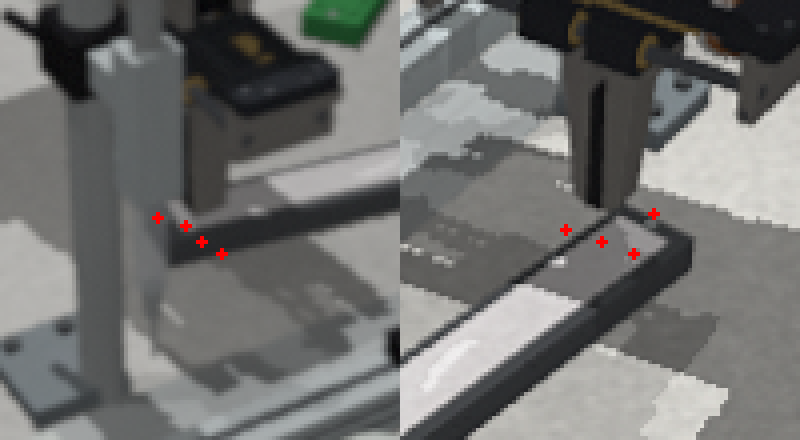

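The crop shows the fingertips hovering above the bar, at about (605,205) in the right half, while the reported TCP projects about 9 source pixels lower. I'll measure the true tip height.

Run:
```python
from h import *
for n in('scene','side'):
    c=dict(np.load(n+'.npz')); P,ok=cloud(c); t=np.array([508.6,-4.1])
    m=ok&(abs(P[:,0]-t[0])<28)&(abs(P[:,1]-t[1])<22)&(P[:,2]>24)&(P[:,2]<75)
    Q=P[m]; uv=np.c_[np.nonzero(m)[0]%640,np.nonzero(m)[0]//640]
    print(n,len(Q),'zmin',np.sort(Q[:,2])[:8].round(1),'x',np.percentile(Q[:,0],[2,98]).round(1),'y',np.percentile(Q[:,1],[2,98]).round(1))
    for z in range(24,75,8):
        k=Q[abs(Q[:,2]-z)<4]
        if len(k): print(z,len(k),k[:,:2].min(0).round(1),k[:,:2].max(0).round(1))
```

```text
scene 147 zmin [36.  36.5 37.4 37.4 37.7 38.2 39.6 39.8] x [504.1 526.2] y [-17.5   1.5]
32 1 [504.1 -14.6] [504.1 -14.6]
40 21 [498.9 -16.4] [522.9   0.9]
48 32 [502.7 -16.6] [5.259e+02 5.000e-01]
56 34 [506.1 -17.4] [526.8   2.6]
64 32 [504.6 -17.5] [526.7   3.1]
72 27 [506.6 -18.6] [526.2   2. ]
side 294 zmin [34.2 34.8 35.5 35.9 36.  36.1 36.3 36.6] x [493.6 524.1] y [-10.9   7. ]
32 4 [508.3   3.2] [514.8   3.9]
40 42 [495.8  -8.6] [522.2   6.4]
48 59 [494.6 -12.9] [524.    8.1]
56 61 [493.8 -11. ] [524.2   6.9]
64 64 [493.1 -12. ] [524.9   7.4]
72 64 [492.7 -12.4] [524.8   7.2]
```

The true tip is at z≈34 mm, about 26 mm above the reported value, so the fingers passed over the bar without touching it. I'll back off, lower by 18 mm and check again.

Call:
step_arm(
  motion=[
    [[0, -40, 0], [0, 0, 0], 1],
    [[0, -84, 0], [0, 0, 0], 1],
    [[0, -84, 6], [0, 0, 0], 1],
    [[0, -84, 12], [0, 0, 0], 1],
    [[0, -84, 18], [0, 0, 0], 1],
    [[0, -84, 18], [0, 0, 0], 1],
    [[0, -84, 18], [0, 0, 0], 1],
  ],
)

```text
time_s: 5.05
tcp_pos: [425.6, 4.3, -9.9]
tool_rot: [-3.141, 0.0, 1.47]
wrist_force: [0.1, -0.3, -0.2]
gripper_width: 0.006
```

```bash
cat >> h.py <<'E'
def tip(c):
    t=manip.state()['tcp_pos']; P,ok=cloud(c)
    m=ok&(abs(P[:,0]-t[0])<30)&(abs(P[:,1]-t[1])<22)&(P[:,2]>3)&(P[:,2]<75); Q=P[m]
    return np.sort(Q[:,2])[:6].round(1),np.percentile(Q[:,0],[2,98]).round(1),np.percentile(Q[:,1],[2,98]).round(1)
E
python3 - <<'E'
from h import *
s=manip.state(); print(s['tcp_pos'],s['wrist_force'])
for n in('scene','side'): c=cap(n); print(n,tip(c),white(c))
E
```

```text
[425.59483168   4.34832952  -9.93188413] [ 0.08636407 -0.2852658  -0.18201752]Traceback (most recent call last):
  File "<stdin>", line 3, in <module>
  File "h.py", line 46, in tip
    return np.sort(Q[:,2])[:6].round(1),np.percentile(Q[:,0],[2,98]).round(1),np.percentile(Q[:,1],[2,98]).round(1)
                                        ~~~~~~~~~~~~~^^^^^^^^^^^^^^^
    return _quantile_unchecked(
        a, q, axis, out, overwrite_input, method, keepdims, weights)
    return _ureduce(a,
                    func=_quantile_ureduce_func,
    ...<5 lines>...
                    overwrite_input=overwrite_input,
                    method=method)
    r = func(a, **kwargs)
    result = _quantile(arr,
                       quantiles=q,
    ...<2 lines>...
                       out=out,
                       weights=wgt)
    slices_having_nans = np.isnan(arr[-1, ...])
                                  ~~~^^^^^^^^^
IndexError: index -1 is out of bounds for axis 0 with size 0
```

Run:
```python
from h import *
c=cap('side'); print(tip(c),white(c))
```

```text
(array([15.5, 17.1, 17.5, 17.8, 17.8, 17.9]), array([409. , 441.4]), array([-1.3, 16.3])) (array([-154.7,  159.4]), -0.139, array([136.8,  29.9]), 924)
```

Call:
step_arm(
  motion=[
    [[0, 0, 5], [0, 0, 0], 1],
    [[0, 0, 9], [0, 0, 0], 1],
    [[0, 12, 9], [0, 0, 0], 1],
    [[0, 20, 9], [0, 0, 0], 1],
    [[0, 26, 9], [0, 0, 0], 1],
    [[0, 32, 9], [0, 0, 0], 1],
    [[0, 38, 9], [0, 0, 0], 1],
    [[0, 44, 9], [0, 0, 0], 1],
    [[0, 50, 9], [0, 0, 0], 1],
    [[0, 56, 9], [0, 0, 0], 1],
    [[0, 62, 9], [0, 0, 0], 1],
    [[0, 68, 9], [0, 0, 0], 1],
    [[0, 74, 9], [0, 0, 0], 1],
    [[0, 80, 9], [0, 0, 0], 1],
    [[0, 84, 9], [0, 0, 0], 1],
    [[0, 84, 9], [0, 0, 0], 1],
  ],
)

```text
time_s: 7.15
tcp_pos: [509.5, -4.1, -18.7]
tool_rot: [3.141, -0.0, 1.47]
wrist_force: [0.9, -0.1, -0.5]
gripper_width: 0.006
```

```bash
cat >> h.py <<'E'
def bar(c):
    P,ok=cloud(c); q=toN(P)
    m=(ok&(P[:,2]>15)&(P[:,2]<23.5)&(q[:,0]>-250)&(q[:,0]<-1)&(q[:,1]<290)&(q[:,1]>-133)).astype(np.uint8).reshape(480,640)
    m=cv2.morphologyEx(m,cv2.MORPH_OPEN,np.ones((2,2)))
    k,l,s,_=cv2.connectedComponentsWithStats(m); i=1+s[1:,4].argmax()
    v,u=np.nonzero(l==i); p=toN(onz(c,np.c_[u,v],20))
    r=cv2.minAreaRect(p.astype(np.float32)); b=cv2.boxPoints(r); e=max([b[1]-b[0],b[2]-b[1]],key=np.linalg.norm); e=e/np.linalg.norm(e)*np.sign(e[1])
    # robust direction by PCA line
    mu=p.mean(0); w=np.linalg.svd(p-mu,full_matrices=0)[2][0]; w*=np.sign(w[1])
    L=np.linalg.norm(np.array(r[1])); c0=np.array(r[0]); h=max(r[1])/2
    return dict(ctr=c0.round(1),phi=round(float(np.arctan2(-e[0],e[1])),3),pca=round(float(np.arctan2(-w[0],w[1])),3),size=np.round(r[1],1),R=(c0-e*h).round(1),L=(c0+e*h).round(1),n=len(u))
def look():
    s=manip.state(); print('t',s['time_s'],'tcpN',toN(s['tcp_pos']).round(1),s['tcp_pos'][2].round(1),s['wrist_force'].round(1))
    for n in('scene','side'): print(n,bar(cap(n)))
E
python3 -c "from h import *;look()"
```

```text
t 7.15 tcpN [-153.7   21.4] -18.7 [ 0.9 -0.1 -0.5]
scene {'ctr': array([-138.7,  119.2]), 'phi': 0.172, 'pca': 0.189, 'size': array([ 73.3, 240.3]), 'R': array([-118.1,    0.8]), 'L': array([-159.4,  237.5]), 'n': 1146}
side {'ctr': array([-155.1,  127.1]), 'phi': 0.195, 'pca': 0.188, 'size': array([ 72.7, 240.4]), 'R': array([-131.8,    9.2]), 'L': array([-178.4,  245. ]), 'n': 2272}
```

Call:
step_arm(
  motion=[
    [[0, -20, 0], [0, 0, 0], 1],
    [[0, -40, 0], [0, 0, 0], 1],
    [[30, -42, 0], [0, 0, 0], 1],
    [[60, -42, 0], [0, 0, 0], 1],
    [[88, -42, 0], [0, 0, 0], 1],
    [[88, -42, 0], [0, 0, 0], 1],
    [[88, -34, 0], [0, 0, 0], 1],
    [[88, -28, 0], [0, 0, 0], 1],
    [[88, -22, 0], [0, 0, 0], 1],
    [[88, -16, 0], [0, 0, 0], 1],
    [[88, -10, 0], [0, 0, 0], 1],
    [[88, -4, 0], [0, 0, 0], 1],
    [[88, 2, 0], [0, 0, 0], 1],
    [[88, 8, 0], [0, 0, 0], 1],
    [[88, 14, 0], [0, 0, 0], 1],
    [[88, 14, 0], [0, 0, 0], 1],
  ],
)

```text
time_s: 9.25
tcp_pos: [530.4, 81.7, -19.1]
tool_rot: [-3.139, 0.001, 1.47]
wrist_force: [-3.5, -0.2, 4.0]
gripper_width: 0.004
```

```bash
python3 -c "from h import *;look()"
```

```text
t 9.25 tcpN [-141.1  108.9] -19.1 [-3.5 -0.2  4. ]
scene {'ctr': array([-103.4,  119.9]), 'phi': 0.245, 'pca': 0.254, 'size': array([ 57. , 238.6]), 'R': array([-74.5,   4.2]), 'L': array([-132.4,  235.7]), 'n': 1183}
side {'ctr': array([-128.8,  142.5]), 'phi': 0.253, 'pca': 0.298, 'size': array([ 70.4, 210.4]), 'R': array([-102.5,   40.7]), 'L': array([-155.2,  244.3]), 'n': 1682}
```

Call:
step_arm(
  motion=[
    [[0, -8, -1], [0, 0, 0], 1],
    [[0, -18, -1], [0, 0, 0], 1],
    [[15, -18, -1], [0, 0, 0], 1],
    [[25, -18, -1], [0, 0, 0], 1],
    [[25, -18, -1], [0, 0, 0], 1],
    [[25, -10, -1], [0, 0, 0], 1],
    [[25, -4, -1], [0, 0, 0], 1],
    [[25, 2, -1], [0, 0, 0], 1],
    [[25, 8, -1], [0, 0, 0], 1],
    [[25, 14, -1], [0, 0, 0], 1],
    [[25, 20, -1], [0, 0, 0], 1],
    [[25, 20, -1], [0, 0, 0], 1],
    [[25, 8, -1], [0, 0, 0], 1],
    [[25, -10, -1], [0, 0, 0], 1],
    [[25, -10, -1], [0, 0, 0], 1],
  ],
)

```text
time_s: 11.22
tcp_pos: [522.9, 107.9, -17.8]
tool_rot: [-3.141, 0.0, 1.47]
wrist_force: [-0.1, 0.4, 0.2]
gripper_width: 0.008
```

```bash
python3 -c "from h import *;look()"
```

```text
t 11.225 tcpN [-151.   134.2] -17.8 [-0.1  0.4  0.2]
scene {'ctr': array([-73. , 119.2]), 'phi': 0.193, 'pca': 0.198, 'size': array([ 47.5, 239.7]), 'R': array([-50. ,   1.5]), 'L': array([-96. , 236.8]), 'n': 1240}
side {'ctr': array([-92.6, 160.3]), 'phi': 0.195, 'pca': 0.219, 'size': array([ 45.9, 177.3]), 'R': array([-75.4,  73.3]), 'L': array([-109.8,  247.2]), 'n': 1560}
```

Call:
step_arm(
  motion=[
    [[40, 0, -1], [0, 0, -4], 1],
    [[80, 0, -1], [0, 0, -8], 1],
    [[115, 0, -1], [0, 0, -11.4], 1],
    [[137, 0, -1], [0, 0, -11.4], 1],
    [[137, 25, -1], [0, 0, -11.4], 1],
    [[137, 46, -1], [0, 0, -11.4], 1],
    [[137, 46, 0], [0, 0, -11.4], 1],
    [[137, 46, 0], [0, 0, -11.4], 1],
  ],
)

```text
time_s: 12.32
tcp_pos: [582.8, 239.2, -18.2]
tool_rot: [-3.14, 0.0, 1.668]
wrist_force: [1.2, 0.4, 1.2]
gripper_width: 0.003
```

```bash
sed -i 's/p=toN(onz(c,np.c_\[u,v\],20))/p=toN(P[(l==i).ravel()]); pz=P[(l==i).ravel()][:,2]; p=p[pz>np.percentile(pz,25)]/' h.py
python3 - <<'E'
from h import *
look()
for n in('scene','side'):
    c=dict(np.load(n+'.npz')); P,ok=cloud(c); q=toN(P)
    m=(ok&(abs(q[:,1]+85)<40)&(abs(q[:,0]+76)<35)&(P[:,2]>70)&(P[:,2]<170)); m&=np.hypot(q[:,0]+76,q[:,1]+86)<20; print(np.percentile(q[m],[1,50,99],axis=0).round(1).tolist())
    f=ok&(abs(q[:,1])<110)&(abs(q[:,0])<15)&(P[:,2]>27)&(P[:,2]<33); print('fence front',[np.percentile(q[f&(abs(q[:,1]-y)<10)][:,0],4).round(1) for y in(-60,-30,0,30,90) if (f&(abs(q[:,1]-y)<10)).sum()>4])
    cv2.imwrite(f'pics/{n}5.png',c['frame'])
E
```

```text
t 12.325 tcpN [-103.9  270.5] -18.2 [1.2 0.4 1.2]
scene {'ctr': array([ 209.8, -149.4]), 'phi': 0.815, 'pca': 0.439, 'size': array([ 165.2, 1004. ]), 'R': array([ 575.2, -493.7]), 'L': array([-155.5,  194.9]), 'n': 1237}
side {'ctr': array([-266.8,  351.2]), 'phi': 0.593, 'pca': 0.552, 'size': array([ 70.8, 807. ]), 'R': array([-41.3,  16.6]), 'L': array([-492.4,  685.7]), 'n': 667}
[[-80.8, -98.6], [-66.8, -91.5], [-62.6, -76.5]]
fence front [np.float64(-0.0), np.float64(-0.7), np.float64(-0.4), np.float64(-0.4), np.float64(-2.4)]
[[-89.8, -88.7], [-82.2, -76.1], [-66.0, -71.0]]
fence front [np.float64(-0.8), np.float64(-0.1), np.float64(-1.5), np.float64(-1.5), np.float64(-2.1)]
```

```bash
sed -i 's/    m=cv2.morphologyEx(m,cv2.MORPH_OPEN,np.ones((2,2)))\n    k,l,s,_=cv2.connectedComponentsWithStats(m);/&/; s/pz=P\[(l==i).ravel()\]/&/' h.py
python3 - <<'E'
s=open('h.py').read()
a,b=s.split('def bar(c):')
b=b.replace("    m=cv2.morphologyEx(m,cv2.MORPH_OPEN,np.ones((2,2)))","    m=cv2.morphologyEx(m,cv2.MORPH_OPEN,np.ones((3,3)))&m",1)
open('h.py','w').write(a+'def bar(c):'+b)
E
python3 - <<'E'
from h import *
for n in('scene','side'): print(n,bar(dict(np.load(n+'.npz'))))
a=cv2.imread('pics/scene5.png')[180:330,220:440]; b=cv2.imread('pics/side5.png')[180:360,170:410]
cv2.imwrite('pics/c5.png',np.vstack([cv2.resize(a,(528,360),interpolation=3)]))
E
```

```text
scene {'ctr': array([-79.3, 121.8]), 'phi': 0.197, 'pca': 0.195, 'size': array([ 44.9, 238.3]), 'R': array([-55.9,   5. ]), 'L': array([-102.7,  238.6]), 'n': 1220}
side {'ctr': array([-68.1,  55.6]), 'phi': 0.188, 'pca': 0.187, 'size': array([43.9, 97.4]), 'R': array([-59. ,   7.7]), 'L': array([-77.2, 103.5]), 'n': 659}
```

View pics/c5.png

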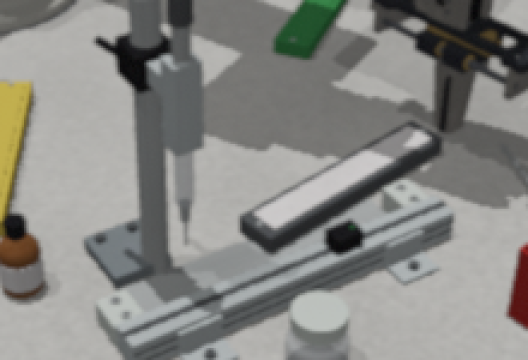

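Picture: the bar's right end is just left of the column, short of the needle at (187,240), and the fingertip is at the left end, (450,110). Both measurements agree on centre N(-79,122) and phi 0.195. I'll push along its length.

Call:
step_arm(
  motion=[
    [[0, -4, 0], [0, 0, 0], 1],
    [[-8, -4, 0], [0, 0, 0], 1],
    [[-15, -4, 0], [0, 0, 0], 1],
    [[-21, -4, 0], [0, 0, 0], 1],
    [[-27, -4, 0], [0, 0, 0], 1],
    [[-33, -4, 0], [0, 0, 0], 1],
    [[-39, -4, 0], [0, 0, 0], 1],
    [[-45, -4, 0], [0, 0, 0], 1],
    [[-51, -4, 0], [0, 0, 0], 1],
    [[-57, -4, 0], [0, 0, 0], 1],
    [[-63, -4, 0], [0, 0, 0], 1],
    [[-69, -4, 0], [0, 0, 0], 1],
    [[-75, -4, 0], [0, 0, 0], 1],
    [[-80, -4, 0], [0, 0, 0], 1],
    [[-80, -4, 0], [0, 0, 0], 1],
  ],
)

```text
time_s: 14.3
tcp_pos: [587.6, 158.8, -17.9]
tool_rot: [-3.141, 0.001, 1.669]
wrist_force: [-0.4, -0.8, -0.0]
gripper_width: 0.006
```

```bash
python3 -c "from h import *;look()"
```

```text
t 14.3 tcpN [-91.4 191. ] -17.9 [-0.4 -0.8 -0. ]
scene {'ctr': array([-68.1,  62.6]), 'phi': 0.176, 'pca': 0.184, 'size': array([ 45.1, 244.6]), 'R': array([-46.6, -57.8]), 'L': array([-89.5, 183. ]), 'n': 1389}
side {'ctr': array([-96.4, 140.9]), 'phi': 0.632, 'pca': 0.453, 'size': array([36.9, 73.7]), 'R': array([-74.7, 111.2]), 'L': array([-118.2,  170.7]), 'n': 389}
```

Call:
step_arm(
  motion=[
    [[8, 0, 0], [0, 0, 0], 1],
    [[10, -25, 0], [0, 0, 0], 1],
    [[10, -50, 0], [0, 0, 0], 1],
    [[-40, -50, 0], [0, 0, 0], 1],
    [[-80, -50, 0], [0, 0, 0], 1],
    [[-118, -50, 0], [0, 0, 0], 1],
    [[-118, -50, 0], [0, 0, 0], 1],
    [[-118, -42, 0], [0, 0, 0], 1],
    [[-118, -37, 0], [0, 0, 0], 1],
    [[-118, -33, 0], [0, 0, 0], 1],
    [[-118, -29, 0], [0, 0, 0], 1],
    [[-118, -28, 0], [0, 0, 0], 1],
    [[-118, -28, 0], [0, 0, 0], 1],
    [[-118, -40, 0], [0, 0, 0], 1],
    [[-118, -50, 0], [0, 0, 0], 1],
  ],
)

```text
time_s: 16.27
tcp_pos: [548.8, 37.8, -17.9]
tool_rot: [3.141, -0.0, 1.67]
wrist_force: [0.7, -0.5, 0.0]
gripper_width: 0.006
```

```bash
python3 -c "from h import *;look()"
```

```text
t 16.275 tcpN [-118.6   66.9] -17.9 [ 0.7 -0.5  0. ]
scene {'ctr': array([-58.9,  61.1]), 'phi': 0.17, 'pca': 0.168, 'size': array([ 45.3, 237.7]), 'R': array([-38.9, -56.1]), 'L': array([-79. , 178.2]), 'n': 1381}
side {'ctr': array([-64.9,  89.1]), 'phi': 0.168, 'pca': 0.197, 'size': array([ 44.2, 188.5]), 'R': array([-49.2,  -3.8]), 'L': array([-80.7, 182. ]), 'n': 1341}
```

Call:
step_arm(
  motion=[
    [[50, 0, 0], [0, 0, 0], 1],
    [[100, 0, 0], [0, 0, 0], 1],
    [[130, 0, 0], [0, 0, 0], 1],
    [[130, 30, 0], [0, 0, 1.4], 1],
    [[128, 61, 0], [0, 0, 1.4], 1],
    [[128, 61, 0], [0, 0, 1.4], 1],
    [[120, 61, 0], [0, 0, 1.4], 1],
    [[114, 61, 0], [0, 0, 1.4], 1],
    [[108, 61, 0], [0, 0, 1.4], 1],
    [[102, 60, 0], [0, 0, 1.4], 1],
    [[96, 60, 0], [0, 0, 1.4], 1],
    [[90, 60, 0], [0, 0, 1.4], 1],
    [[85, 60, 0], [0, 0, 1.4], 1],
    [[80, 60, 0], [0, 0, 1.4], 1],
    [[80, 60, 0], [0, 0, 1.4], 1],
  ],
)

```text
time_s: 18.25
tcp_pos: [601.4, 122.2, -17.7]
tool_rot: [3.141, 0.0, 1.644]
wrist_force: [0.5, -0.9, -0.3]
gripper_width: 0.005
```

```bash
python3 -c "from h import *;look()"
```

```text
t 18.25 tcpN [-74.2 155.9] -17.7 [ 0.5 -0.9 -0.3]
scene {'ctr': array([-52.2,  26.7]), 'phi': 0.154, 'pca': 0.16, 'size': array([ 45.1, 243.4]), 'R': array([-33.5, -93.6]), 'L': array([-70.9, 146.9]), 'n': 1448}
side {'ctr': array([-77.7, 101.9]), 'phi': 0.606, 'pca': 0.427, 'size': array([38.6, 77. ]), 'R': array([-55.7,  70.2]), 'L': array([-99.6, 133.5]), 'n': 402}
```

Call:
step_arm(
  motion=[
    [[-5, 0, 0], [0, 0, 0], 1],
    [[-10, 0, 0], [0, 0, 0], 1],
    [[-15, 0, 0], [0, 0, 0], 1],
    [[-20, 0, 0], [0, 0, 0], 1],
    [[-24, 0, 0], [0, 0, 0], 1],
    [[-24, 0, 0], [0, 0, 0], 1],
    [[-10, -2, 0], [0, 0, 0], 1],
    [[5, -20, 0], [0, 0, 0], 1],
    [[5, -55, 0], [0, 0, 0], 1],
    [[5, -55, 0], [0, 0, 0], 1],
  ],
)

```text
time_s: 19.6
tcp_pos: [541.6, 124.2, -18.4]
tool_rot: [-3.137, 0.001, 1.646]
wrist_force: [0.2, -0.4, -0.0]
gripper_width: 0.007
```

```bash
python3 -c "
from h import *;look()
c=dict(np.load('scene.npz'));cv2.imwrite('pics/s6.png',cv2.resize(c['frame'][180:330,220:440],(528,360),interpolation=3))"
```

```text
t 19.6 tcpN [-134.   152.2] -18.4 [ 0.2 -0.4 -0. ]
scene {'ctr': array([-48.1,   1. ]), 'phi': 0.155, 'pca': 0.153, 'size': array([ 45.3, 240.3]), 'R': array([ -29.5, -117.7]), 'L': array([-66.7, 119.7]), 'n': 1511}
side {'ctr': array([-50.7, -78.5]), 'phi': 0.586, 'pca': 0.42, 'size': array([26.4, 83.5]), 'R': array([ -27.6, -113.3]), 'L': array([-73.8, -43.7]), 'n': 209}
```

View pics/s6.png

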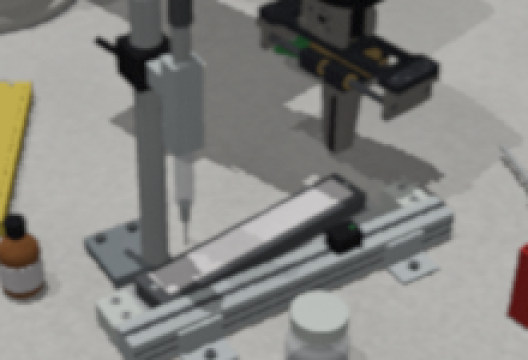

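The picture shows the right end behind the column, at (155,285), with the bar at an angle and clear of both blocks. Now I'll swing the left end in by pushing about 40 mm left of centre.

Call:
step_arm(
  motion=[
    [[-40, 0, 0], [0, 0, 3], 1],
    [[-80, 1, 0], [0, 0, 6], 1],
    [[-121, 2, 0], [0, 0, 9.7], 1],
    [[-121, 2, 0], [0, 0, 9.7], 1],
    [[-122, 10, 0], [0, 0, 9.7], 1],
    [[-124, 17, 0], [0, 0, 9.7], 1],
    [[-125, 22, 0], [0, 0, 9.7], 1],
    [[-125.5, 27, 0], [0, 0, 9.7], 1],
    [[-126.5, 31, 0], [0, 0, 9.7], 1],
    [[-127, 35, 0], [0, 0, 9.7], 1],
    [[-127.5, 38, 0], [0, 0, 9.7], 1],
    [[-127.5, 38, 0], [0, 0, 9.7], 1],
  ],
)

```text
time_s: 21.2
tcp_pos: [592.0, 0.4, -18.0]
tool_rot: [-3.138, -0.0, 1.476]
wrist_force: [-5.9, 0.6, 5.2]
gripper_width: 0.005
```

```bash
python3 -c "from h import *;look()"
```

```text
t 21.2 tcpN [-72.1  33.7] -18.0 [-5.9  0.6  5.2]
scene {'ctr': array([-33.8,  -2.4]), 'phi': 0.077, 'pca': 0.067, 'size': array([ 48.1, 237.5]), 'R': array([ -24.6, -120.8]), 'L': array([-42.9, 115.9]), 'n': 1424}
side {'ctr': array([-48.3,  57.8]), 'phi': 0.045, 'pca': 0.114, 'size': array([ 65.7, 129. ]), 'R': array([-45.5,  -6.6]), 'L': array([-51.2, 122.3]), 'n': 788}
```

Call:
step_arm(
  motion=[
    [[0, 2, 0], [0, 0, 0], 1],
    [[0, 4, 0], [0, 0, 0], 1],
    [[0, 6, 0], [0, 0, 0], 1],
    [[0, 7, 0], [0, 0, 0], 1],
    [[0, 8, 0], [0, 0, 0], 1],
    [[0, 8, 0], [0, 0, 0], 1],
  ],
)

```text
time_s: 22.05
tcp_pos: [599.3, -0.3, -18.0]
tool_rot: [-3.137, -0.0, 1.476]
wrist_force: [-7.5, 1.6, 6.7]
gripper_width: 0.0
```

```bash
python3 -c "from h import *;look()"
```

```text
t 22.05 tcpN [-64.7  33.7] -18.0 [-7.5  1.6  6.7]
scene {'ctr': array([-29.8,  -2.7]), 'phi': 0.028, 'pca': 0.035, 'size': array([ 41.5, 236.6]), 'R': array([ -26.5, -121. ]), 'L': array([-33. , 115.6]), 'n': 1240}
side {'ctr': array([-29.3,  59.4]), 'phi': -0.053, 'pca': 0.097, 'size': array([121.2,  51.3]), 'R': array([-32.5,  -1.1]), 'L': array([-26.1, 119.9]), 'n': 755}
```

Call:
step_arm(
  motion=[
    [[0, 1, 0], [0, 0, 0], 1],
    [[0, 2, 0], [0, 0, 0], 1],
    [[0, 3, 0], [0, 0, 0], 1],
    [[0, 4, 0], [0, 0, 0], 1],
    [[0, 4, 0], [0, 0, 0], 1],
  ],
)

```text
time_s: 22.78
tcp_pos: [603.3, -0.7, -18.0]
tool_rot: [-3.137, 0.0, 1.476]
wrist_force: [-8.3, 1.9, 7.6]
gripper_width: 0.004
```

Call:
step_arm(
  motion=[
    [[0, 1, 0], [0, 0, 0], 1],
    [[0, 1, 0], [0, 0, 0], 1],
  ],
)

```text
time_s: 23.02
tcp_pos: [603.5, -0.8, -18.1]
tool_rot: [-3.136, 0.0, 1.476]
wrist_force: [-10.1, 2.6, 8.8]
gripper_width: 0.007
```

```bash
python3 -c "from h import *;look()"
```

```text
t 23.025 tcpN [-60.5  33.7] -18.1 [-10.1   2.6   8.8]
scene {'ctr': array([-26.8,  -3.7]), 'phi': 0.018, 'pca': 0.021, 'size': array([ 38.1, 236.8]), 'R': array([ -24.7, -122. ]), 'L': array([-28.9, 114.7]), 'n': 1147}
side {'ctr': array([-31. ,  60.1]), 'phi': -0.003, 'pca': 0.06, 'size': array([119.6,  59.9]), 'R': array([-31.2,   0.3]), 'L': array([-30.9, 119.9]), 'n': 761}
```

Call:
step_arm(
  motion=[
    [[0, 1, 0], [0, 0, 0], 1],
    [[0, 2, 0], [0, 0, 0], 1],
    [[0, 2, 0], [0, 0, 0], 1],
  ],
)

```text
time_s: 23.5
tcp_pos: [603.5, -0.8, -18.1]
tool_rot: [-3.132, 0.0, 1.476]
wrist_force: [-16.4, 3.3, 15.8]
gripper_width: 0.008
```

Call:
step_arm(
  motion=[
    [[0, 1, 0], [0, 0, 0], 1],
    [[0, 1, 0], [0, 0, 0], 1],
  ],
)

```text
time_s: 23.75
tcp_pos: [603.4, -0.8, -18.1]
tool_rot: [-3.13, 0.0, 1.476]
wrist_force: [-19.2, 2.8, 19.5]
gripper_width: 0.009
```

Pushing harder no longer moves it, so it has hit something solid. I'll back off and look unobstructed.

Call:
step_arm(
  motion=[
    [[0, -4, 0], [0, 0, 0], 1],
    [[0, -12, 0], [0, 0, 0], 1],
    [[0, -50, 0], [0, 0, 0], 1],
    [[0, -100, -20], [0, 0, 0], 1],
    [[0, -150, -60], [0, 0, 0], 1],
    [[0, -150, -60], [0, 0, 0], 1],
  ],
)

```text
time_s: 24.5
tcp_pos: [458.6, 12.6, 44.1]
tool_rot: [3.139, -0.0, 1.476]
wrist_force: [1.1, -0.6, 0.6]
gripper_width: 0.007
```

```bash
python3 -c "
from h import *;look()
a=np.load('scene.npz')['frame'][200:330,250:410];b=np.load('side.npz')['frame'][170:300,200:360]
cv2.imwrite('pics/s7.png',cv2.resize(np.hstack([a,b]),(800,325),interpolation=3))"
```

```text
t 24.5 tcpN [-206.    33.2] 44.1 [ 1.1 -0.6  0.6]
scene {'ctr': array([-26.8,  -3.7]), 'phi': 0.002, 'pca': 0.02, 'size': array([ 37.2, 237.1]), 'R': array([ -26.5, -122.2]), 'L': array([-27. , 114.9]), 'n': 1138}
side {'ctr': array([-24.8,   0.1]), 'phi': -0.001, 'pca': -0.01, 'size': array([239.1,  47.2]), 'R': array([ -24.9, -119.5]), 'L': array([-24.7, 119.6]), 'n': 1507}
```

View pics/s7.png

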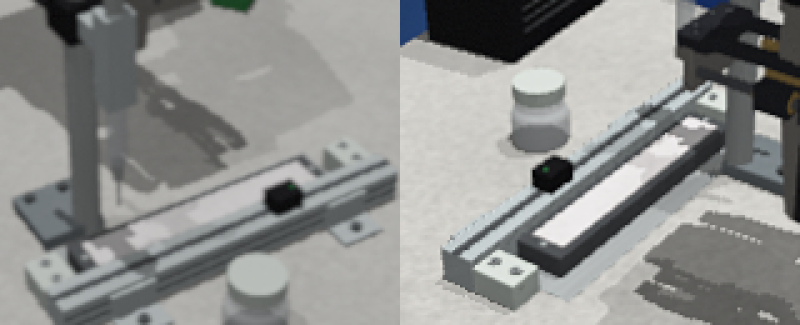

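The picture shows the bar lying in the nest between both blocks, apparently along the fence. I'll probe each end with a light press to confirm contact.

Call:
step_arm(
  motion=[
    [[52, 40, 0], [0, 0, 0], 1],
    [[52, 60, 40], [0, 0, 0], 1],
    [[52, 90, 62], [0, 0, 0], 1],
    [[52, 120, 62], [0, 0, 0], 1],
    [[52, 132, 62], [0, 0, 0], 1],
    [[52, 138, 62], [0, 0, 0], 1],
    [[52, 142, 62], [0, 0, 0], 1],
    [[52, 144, 62], [0, 0, 0], 1],
    [[52, 146, 62], [0, 0, 0], 1],
    [[52, 147, 62], [0, 0, 0], 1],
    [[52, 148, 62], [0, 0, 0], 1],
    [[52, 148, 62], [0, 0, 0], 1],
  ],
)

```text
time_s: 26.1
tcp_pos: [608.1, 50.1, -19.8]
tool_rot: [-3.135, 0.0, 1.475]
wrist_force: [-11.9, 1.9, 12.1]
gripper_width: 0.004
```

Call:
step_arm(
  motion=[
    [[0, -10, 0], [0, 0, 0], 1],
    [[0, -25, 0], [0, 0, 0], 1],
    [[-50, -30, 0], [0, 0, 0], 1],
    [[-95, -30, 0], [0, 0, 0], 1],
    [[-95, -30, 0], [0, 0, 0], 1],
    [[-95, -16, 0], [0, 0, 0], 1],
    [[-95, -10, 0], [0, 0, 0], 1],
    [[-95, -6, 0], [0, 0, 0], 1],
    [[-95, -4, 0], [0, 0, 0], 1],
    [[-95, -2, 0], [0, 0, 0], 1],
    [[-95, -1, 0], [0, 0, 0], 1],
    [[-95, 0, 0], [0, 0, 0], 1],
    [[-95, 0, 0], [0, 0, 0], 1],
  ],
)

```text
time_s: 27.72
tcp_pos: [599.2, -43.8, -20.1]
tool_rot: [-3.134, -0.001, 1.475]
wrist_force: [-11.0, 3.8, 11.0]
gripper_width: 0.003
```

The stops at three points line up on a slope of 0.092 to 0.098, matching the fence at 0.095, so the bar is against it. I'll retreat, take a final look and hand in.

Call:
step_arm(
  motion=[
    [[0, -4, 0], [0, 0, 0], 1],
    [[0, -12, 0], [0, 0, 0], 1],
    [[0, -50, 0], [0, 0, 0], 1],
    [[20, -100, -30], [0, 0, 0], 1],
    [[20, -150, -80], [0, 0, 0], 1],
    [[20, -150, -80], [0, 0, 0], 1],
    [[20, -150, -80], [0, 0, 0], 1],
  ],
)

```text
time_s: 28.6
tcp_pos: [456.9, -10.6, 60.7]
tool_rot: [3.139, -0.0, 1.475]
wrist_force: [1.8, -0.2, -0.0]
gripper_width: 0.007
```

```bash
python3 -c "
from h import *;look()
for n in('scene','side'):
    P,ok=cloud(dict(np.load(n+'.npz')));q=toN(P)
    for y in(-100,-40,0,85,108):
        k=ok&(abs(q[:,1]-y)<8); b=q[k&(abs(P[:,2]-19)<3)&(q[:,0]>-60)&(q[:,0]<5)][:,0]; f=q[k&(P[:,2]>27)&(P[:,2]<32)&(q[:,0]>-8)&(q[:,0]<35)][:,0]
        print(n,y,'bar near',np.percentile(b,5).round(1) if len(b)>3 else None,'fence front',np.percentile(f,5).round(1) if len(f)>3 else None)
"
```

```text
t 28.6 tcpN [-205.5    9.9] 60.7 [ 1.8 -0.2 -0. ]
scene {'ctr': array([-27.,  -4.]), 'phi': 0.005, 'pca': 0.022, 'size': array([ 37. , 236.7]), 'R': array([ -26.4, -122.3]), 'L': array([-27.5, 114.4]), 'n': 1132}
side {'ctr': array([-24.4,   7.7]), 'phi': 0.002, 'pca': -0.018, 'size': array([ 46. , 253.7]), 'R': array([ -24.1, -119.2]), 'L': array([-24.6, 134.5]), 'n': 1524}
scene -100 bar near -42.8 fence front 1.9
scene -40 bar near -43.5 fence front 0.9
scene 0 bar near -44.4 fence front 0.7
scene 85 bar near -44.3 fence front -0.7
scene 108 bar near -44.5 fence front -1.3
side -100 bar near -45.9 fence front 0.5
side -40 bar near -45.7 fence front -0.5
side 0 bar near -45.0 fence front -1.3
side 85 bar near -45.3 fence front -0.8
side 108 bar near -44.9 fence front -3.2
```

```bash
python3 -c "from h import *;print(manip.close_job())"
```

```text
the job is handed in; nothing more can be done
None
```

The carrier is loaded: it lies in the nest between the two white end blocks, flat against the fence as far as I can measure. I handed the job in at about 28.6 s of the 72 s allowed; it reports no verdict.

**What I did:** With the gripper shut, I pushed the right end forward and slid the bar along its length until that end was behind the column. It was still at about 0.155 rad (limit 0.04) then. I swung the left end in and pressed the bar home lightly, never gripping or lifting it.

**Last checks:**
- **Against the fence:** the bar's near side to the fence face measures 42–46 mm along its length, against the bar's 44 mm width.
- **Straight:** its angle to the fence is 0.002–0.005 rad. Pressing at three points stopped along a line parallel to the fence.
- **Centred:** it sits within about 4 mm of midway between the blocks.
- **Force:** the highest reading between moves was about 27 N in total, against the 50 N limit.

**What disagreed or went unchecked:**
- **First push missed:** the shut fingertips were about 25 mm higher than the reported tool position, so they passed over the bar without touching it. I lowered the tool to correct for this.
- **Camera readings:** one side-camera outline came out too long, at 254 mm, giving a centre 7.7 mm off. The scene camera and the earlier side view did not support it.
- **Bystanders:** I never steered near the bottle, screwdriver or jar, and the bottle and jar looked undisturbed in the later pictures. I did not measure their positions again at the end.

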